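# Lay off a counted batch and ring it up

## Task

The one full batch of trays still standing by itself on the worktop belongs on the pile: set it down gently, without dropping it, centred on top and crosswise to the batch below it, so that the layers keep alternating and the pile stays as it is. Then count it on the bench counter: press the plunger right down to its stop and let it spring back up. Leave the two low part batches and the other things where they are.

Things in the scene. Friction and masses are not known exactly. Their poses are not given: they have to be found in the camera images.
- full_batch: The full batch to lay on the pile: a banded stack of thin beige trays, 70 (x) x 120 (y) x 50 (z) mm, 0.16 kg, alone on the worktop; as tall as each batch in the pile, clearly taller than the two part batches. Origin: centre of its underside; z up; long side along y. Rigid; grasp across the short side (closing along x, solid width 68 mm), 25 to 35 mm above its underside.
- pile_top: The upper of the two batches already in the pile, the same 70 x 120 x 50 mm stack, loose, lying crosswise on pile_bottom. Origin: centre of its underside (about 50 mm above the worktop); its top is 50 mm above that; long side along its y.
- pile_bottom: The lower batch in the pile, the same 70 x 120 x 50 mm stack, loose, on the worktop. Origin: centre of its underside; long side along its y.
- part_batch_a: A part batch, not to be moved: the same trays but a low stack, 70 x 120 x 28 mm, loose on the worktop. Origin: centre of its underside.
- part_batch_b: A second part batch, not to be moved: 70 x 119 x 18 mm, loose on the worktop. Origin: centre of its underside.
- counter: Bench stroke counter: grey housing on a dark base plate with rubber feet, 104 (x) x 84 (y) mm, housing top 57 mm high; sloped window with four white drums at its -x side, black knob reaching 51 mm out at its -y side, upright spring plunger on top. Heavy, does not move. Origin: centre of its footprint at worktop level.
- plunger_top (a point): Top centre of the counter's plunger, which is a black mushroom head 43 mm across and 14 mm thick on a steel stem, standing on the counter 18 mm from its origin toward its +x. The top is 97 mm above the worktop when up and 83 mm when fully down. It moves straight down.
- counter_plunger (a joint): Travel of the plunger: 0 up (at rest), 0.014 m fully down on its stop. Its return spring needs about 3 N to start and 7 N to reach the stop.
- bowl_nest: Bystander: nest of white bowls, 68 mm across, 54 mm high, loose. Origin: centre of its underside.
- single_bowl: Bystander: single white bowl, 69 mm across, 29 mm high, loose. Origin: centre of its underside.
- cup_nest: Bystander: nest of white cups, 64 x 80 x 46 mm, loose. Origin: centre of its underside.

How it is judged:
By the outcome, as a careful person would: the job done as asked, in the order asked, and still so for the second after the job is handed in, with the robot touching nothing.
It also fails if it takes over 61 s, if anything falls off the work surface, if the arm or the gripper's body presses on something with over 40 N, if the wrist force passes 120 N, or if a joint passes its speed limit or range.

## Robot

A 6-joint arm with a two-finger parallel gripper is mounted at the origin on a cart in front of the work surface, level with it; the furniture and walls round the work are solid. World frame = base frame: x ahead of the robot, y to its left, z up, the work surface at z = 0. Lengths are in m, angles in rad, forces in N, time in s.
With the tool pointing down it reaches from about 0.25 to 0.775 m from the base axis. Payload 4 kg.
Tool frame: the origin (TCP) lies between the finger pads; the fingertips stand 11 mm ahead of it and the grasp point (between the pads) lies 8 mm behind it (robot.tip_extent is the z of the fingertips in the tool frame, in m); z points along the fingers, y is the line along which they close (so a half turn about z gives the same grasp; the last joint's range is limited). The gripper opens to 94 mm and grips with 3 to 60 N. Pads are 16 mm wide; open, the fingers measure 119 mm over their backs; the gripper's body (75 mm by 177 mm) begins 78 mm behind the grasp point.
Start: joints at [-1.435, 0.087, 1.371, -0, 1.684, -0.103], TCP at [0.13, -0.534, 0.217] pointing down, gripper open.
Joint ranges: [-3.1, 3.1], [-0.76, 2.03], [0.27, 2.55], [-1.08, 4.22], [0.17, 2.65], [-2.57, 2.57]. Speed limits (rad/s): [2.79, 2.79, 3.14, 3.14, 3.14, 3.14].

## Interface

Orientations are given as [roll, pitch, yaw] about the fixed x, y, z axes, in that order (R = Rz(yaw) Ry(pitch) Rx(roll)).
In Python, from bench import robot, imaging gives the robot as it stands.
- The arm moves only by the shell command python3 -m pendant 'ROWS'. ROWS is JSON, a list of rows, each a list of 7 numbers: the shift along the world's x, y, z in cm, then the turn, a rotation vector about the world's x, y, z in degrees, then the opening, from 0 (shut) to 1 (fully open). In form: [[dx, dy, dz, ax, ay, az, jaw], ...]. A call has 1 to 8 rows; each row shifts and turns the commanded pose from where the row before left it; what a row does not reach is not made up. A row lasts 1/10 s, in which the tool goes at most 50 mm and 8.59 degrees, less where a joint would pass 70% of its speed; a pose out of reach is approached as far as the arm can. A call is refused whole if a number of a shift passes 5 or a number of a turn 8.59, either way. A call with a gripper value outside its range is refused whole. The fingers move at their own pace and stop on an object; the grip force is fixed at half the most. Time passes only in rows, so rows that do not move let the fingers close. It gives the time, the measured TCP pose, the force, the opening and the grip force at its end, in the units of the state.
- robot.get_obs(): the state, without advancing time (a new reading comes with each control period).
- imaging.snapshot(name): name is "side" or "top"; returns the picture (400x640x3 uint8, red, green, blue); there is no depth.
- imaging.camera_params(name): a dict with "camera_matrix" (3x3 intrinsics, pixels), "R" (3x3) and "t" (3): a world point X has camera coordinates R X + t. Camera axes: x right, y down, z forward; pixel columns grow to the right and rows downward; lengths in m; the calibration is good to about 2 mm. A picture is of the moment at which its call begins. camera_params takes no time and is no camera call.
- robot.close_job(): hands the job in; it is judged then, once.
The state is a dict: "time": time; "joint_positions": joint angles; "qvel": joint speeds; "joint_torque": joint torques, N m; "tool_pos": TCP position; "ee_rot": TCP orientation; "wrist_force": force on the tool from outside, world axes, zero at the start; "wrist_torque": the same for the moment, N m; "width": finger opening in m; "finger_force": force on a finger pad.
Only numpy, scipy, OpenCV 4.12 (cv2) and the standard library are available. Lean on these libraries where they do the work, as an engineer would, in place of code of your own. Each camera call takes 0.05 s, during which the arm holds its last target. There are 200 camera calls.

## Working session

There is one attempt and no reset: what is moved stays moved. The work goes in short steps, Python scripts to look and compute and a shell command to move; the robot and the scene stay as the last step left them, time stands still between calls to the robot, and variables do not carry over. Pictures are saved under pics/ and viewed, at most 10 in all, crops included, and the job is handed in when it is done.

```bash
mkdir -p pics
python3 - <<'E'
from bench import robot, imaging
import cv2
for n in("side","top"):
    cv2.imwrite(f"pics/{n}0.png",imaging.snapshot(n)[:,:,::-1]); p=imaging.camera_params(n); print(n,p)
o=robot.get_obs();print(o)
E
```

```text
side {'camera_matrix': array([[486.95359181,   0.        , 315.73549601],
       [  0.        , 486.95359181, 208.369275  ],
       [  0.        ,   0.        ,   1.        ]]), 'R': array([[-9.86084737e-01, -1.66241602e-01, -7.87765391e-04],
       [-7.14966688e-02,  4.28360724e-01, -9.00774842e-01],
       [ 1.50083701e-01, -8.88184001e-01, -4.34285693e-01]]), 't': array([0.53139073, 0.11673376, 1.36968091])}
top {'camera_matrix': array([[403.28284182,   0.        , 311.43131238],
       [  0.        , 403.28284182, 203.19981901],
       [  0.        ,   0.        ,   1.        ]]), 'R': array([[-0.01576143, -0.99987322,  0.00226108],
       [-0.99818941,  0.01560352, -0.05808985],
       [ 0.05804721, -0.00317257, -0.9983088 ]]), 't': array([-0.00259567,  0.53836152,  1.27616686])}
{'time': 0.1, 'joint_positions': array([-1.43508067e+00,  8.78834035e-02,  1.37205318e+00, -3.14338584e-05,
        1.68361854e+00, -1.03105936e-01]), 'qvel': array([-0.00019458, -0.00080524, -0.00284525,  0.00011169, -0.00061069,
       -0.00046175]), 'joint_torque': array([ 1.87084559e-03, -3.41253698e+01, -3.03301442e+01,  7.20399013e-02,
        3.04524705e-02, -9.06377795e-05]), 'tool_pos': array([ 0.13002573, -0.5339322 ,  0.21544528]), 'ee_rot': array([-3.13963738e+00, -1.70909588e-04,  2.38817915e-01]), 'wrist_force': array([ 0.60694993,  0.96522058, -0.42672254]), 'wrist_torque': array([ 0.01972882, -0.02571122, -0.01928585]), 'finger_force': 0.0, 'width': 0.09409957147065752}
```

View pics/top0.png

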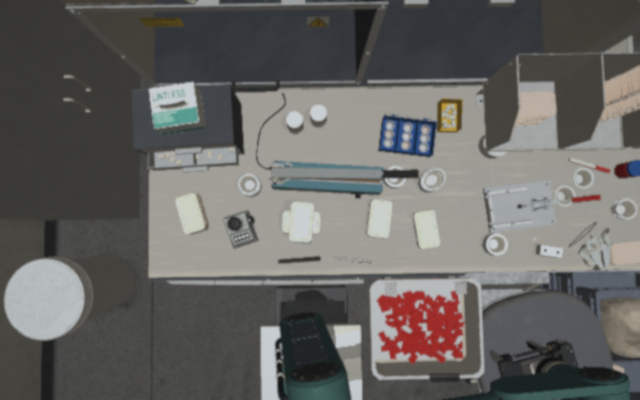

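View pics/side0.png

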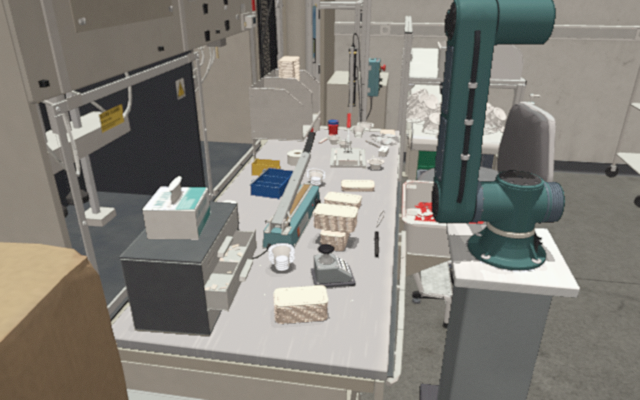

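The top view shows the lone full batch at (190,214), the counter at (240,228) with its black plunger head near (236,223), the pile at (301,222), and the part batches at (380,218) and (427,229). The side view confirms that the batch at (302,303) is tall and the two part batches are low.

```bash
cat > h.py <<'E'
import numpy as np, cv2
from bench import robot, imaging
def ray(n,uv,z):
    p=imaging.camera_params(n);R,t=p["R"],p["t"]
    d=R.T@np.linalg.inv(p["camera_matrix"])@[uv[0],uv[1],1]; c=-R.T@t
    return (c+d*(z-c[2])/d[2])[:2]
def proj(n,X):
    p=imaging.camera_params(n);q=p["camera_matrix"]@(p["R"]@np.array(X)+p["t"]);return q[:2]/q[2]
def rect(n,c,z):
    w=np.array([ray(n,q,z) for q in c.reshape(-1,2)],np.float32)
    (x,y),(a,b),th=cv2.minAreaRect(w*1000)
    if a>b: th+=90; a,b=b,a
    return np.round([x,y,a,b,(th+90)%180-90],1)  # th: direction of short side
E
python3 - <<'E'
from h import *
im=imaging.snapshot("top");hsv=cv2.cvtColor(im,cv2.COLOR_RGB2HSV)
for n,(x0,x1,y0,y1),z in [("full",(165,215,185,245),.05),("pile",(272,330,192,252),.1),("a",(360,400,190,245),.028),("b",(405,450,200,260),.018)]:
    m=np.zeros(im.shape[:2],np.uint8); s=np.s_[y0:y1,x0:x1]
    m[s]=((im[s].min(2)>165)&(im[s][...,0]>205))*255
    cs,_=cv2.findContours(m,0,1); c=max(cs,key=cv2.contourArea)
    print(n,cv2.boundingRect(c),cv2.contourArea(c),rect("top",c,z))
print(im[214,180:200:6],im[222,285:320:8],im[240,220])
m=np.zeros(im.shape[:2],np.uint8);s=np.s_[205:250,220:262]
m[s]=(im[s].max(2)<70)*255
cs,_=cv2.findContours(m,0,1)
for c in cs:
    if cv2.contourArea(c)>20: print(cv2.contourArea(c),cv2.minEnclosingCircle(c),ray("top",cv2.minEnclosingCircle(c)[0],.097))
a=cv2.resize(im[185:260,165:345],None,fx=4.4,fy=4.4,interpolation=cv2.INTER_CUBIC)
sd=imaging.snapshot("side")[185:335,255:405]
sd=cv2.resize(sd,None,fx=1.76*1.0,fy=1.76,interpolation=cv2.INTER_CUBIC)
b=np.zeros((a.shape[0]+sd.shape[0],a.shape[1],3),np.uint8);b[:a.shape[0]]=a;b[a.shape[0]:,:sd.shape[1]]=sd
cv2.imwrite("pics/c1.png",b[:,:,::-1]);print(b.shape)
E
```

```text
Traceback (most recent call last):
ValueError: max() iterable argument is empty
```

Run:
```python
from h import *
im=imaging.snapshot("top")
print(im[214,170:212:4].tolist());print(im[222,276:328:4].tolist());print(im[218,360:400:4].tolist());print(im[222,225:256:3].tolist())
a=cv2.resize(im[185:260,165:345],None,fx=4.4,fy=4.4,interpolation=cv2.INTER_CUBIC)
sd=imaging.snapshot("side")[185:335,255:405]
sd=cv2.resize(sd,None,fx=1.76,fy=1.76,interpolation=cv2.INTER_CUBIC)
b=np.zeros((a.shape[0]+sd.shape[0],a.shape[1],3),np.uint8);b[:a.shape[0]]=a;b[a.shape[0]:,:sd.shape[1]]=sd
cv2.imwrite("pics/c1.png",b[:,:,::-1])
```

```text
[[161, 159, 152], [160, 158, 151], [175, 175, 166], [201, 206, 196], [202, 207, 194], [201, 207, 194], [202, 208, 195], [202, 207, 190], [152, 146, 133], [145, 141, 134], [162, 159, 152]]
[[161, 159, 152], [153, 152, 146], [201, 206, 197], [201, 207, 197], [202, 206, 192], [202, 207, 210], [202, 208, 210], [202, 208, 210], [203, 209, 207], [200, 206, 198], [198, 203, 200], [180, 179, 171], [162, 161, 154]]
[[161, 159, 152], [159, 156, 149], [151, 147, 137], [202, 207, 196], [202, 208, 204], [202, 207, 203], [202, 207, 203], [202, 208, 199], [166, 164, 157], [164, 162, 155]]
[[143, 146, 141], [66, 68, 67], [51, 50, 50], [61, 59, 58], [66, 65, 65], [59, 58, 56], [134, 137, 132], [144, 149, 143], [78, 78, 76], [59, 59, 58], [146, 145, 138]]
```

View pics/c1.png

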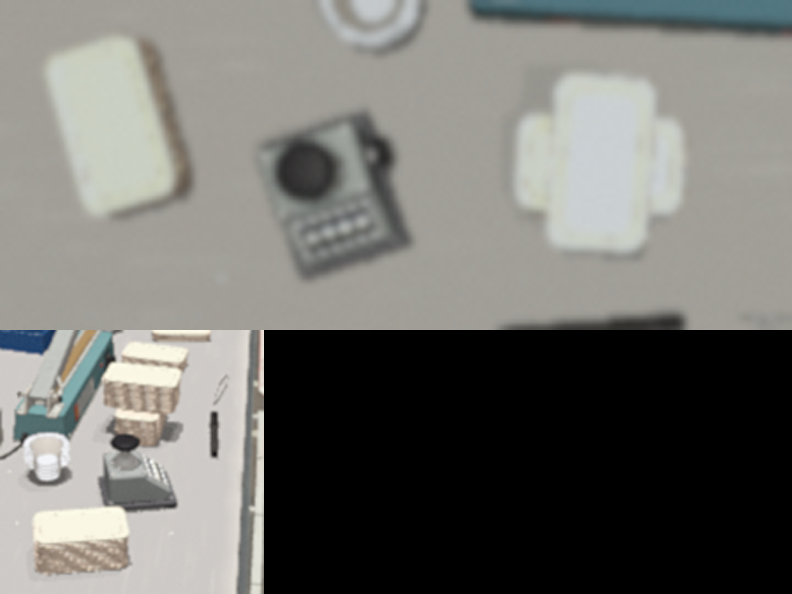

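The crop shows the top faces clearly: the full batch centred near image (191,213), the pile top near (302,222) with the lower batch poking out left and right, and the plunger head near (234,223).

```bash
cat > meas.py <<'E'
from h import *
def blob(im,n,x0,x1,y0,y1,z,op=None,dz=0):
    s=im[y0:y1,x0:x1]; S=8
    s=cv2.resize(s,None,fx=S,fy=S,interpolation=cv2.INTER_CUBIC)
    m=(s[...,1]>183).astype(np.uint8)*255
    if op: m=cv2.morphologyEx(m,cv2.MORPH_OPEN,np.ones((op*S,3),np.uint8))
    cs,_=cv2.findContours(m,0,1); c=max(cs,key=cv2.contourArea).reshape(-1,2)
    c=(c+.5)/S-.5+[x0,y0]
    M=cv2.moments(c.astype(np.float32)); cen=(M["m10"]/M["m00"],M["m01"]/M["m00"])
    return rect(n,c,z),np.round(cen,1),np.round(1000*ray(n,cen,z),1)
E
python3 - <<'E'
from meas import *
im=imaging.snapshot("top")
print("full",blob(im,"top",165,215,185,245,.05))
print("pile",blob(im,"top",272,330,192,252,.1,op=31))
print("a",blob(im,"top",360,400,190,245,.028)); print("b",blob(im,"top",405,450,200,260,.018))
S=8
s=cv2.resize(im[212:234,223:244],None,fx=S,fy=S,interpolation=cv2.INTER_CUBIC)
m=(s.max(2)<95).astype(np.uint8)*255
cs,_=cv2.findContours(m,0,1);c=max(cs,key=cv2.contourArea);(u,r)=cv2.minEnclosingCircle(c)
uv=np.array(u)/S-.5+[223,212];print("plunger",uv,r/S*2, "mm dia",r/S*2/403*1180,1000*ray("top",uv,.097))
sd=imaging.snapshot("side")
print("full side",blob(sd,"side",265,335,275,330,.05))
s=sd[240:256,315:338];m=(s.max(2)<75).astype(np.uint8)*255
cs,_=cv2.findContours(m,0,1);c=max(cs,key=cv2.contourArea);x,y,w,h=cv2.boundingRect(c);print(x+315,y+240,w,h)
X=ray("top",uv,.097);print(proj("side",[*X,.097]),proj("side",[*X,.083]))
print(sd[300,270:335:5].tolist())
E
```

```text
full (array([512. , 369.5,  66.7, 118.1, -73.8]), array([189.2, 212.9]), array([512. , 369.7]))
pile (array([479.3,  20.9,  61.7, 118.9,  89.1]), array([301.1, 221.5]), array([479.,  21.]))
a (array([ 487.1, -227. ,   67.3,  117.8,   81.8]), array([379.9, 218.2]), array([ 486.7, -227. ]))Traceback (most recent call last):
  File "<stdin>", line 5, in <module>
  File "meas.py", line 10, in blob
    return rect(n,c,z),np.round(cen,1),np.round(1000*ray(n,cen,z),1)
           ~~~~^^^^^^^
  File "h.py", line 10, in rect
    w=np.array([ray(n,q,z) for q in c.reshape(-1,2)],np.float32)
                ~~~^^^^^^^
  File "h.py", line 4, in ray
    p=imaging.camera_params(n);R,t=p["R"],p["t"]
ValueError: time passes only in moves, steps and waits
```

```bash
python3 - <<'E'
s=open('h.py').read()
s=s.replace("def ray",'P={n:imaging.camera_params(n) for n in("top","side")}\ndef ray',1).replace("p=imaging.camera_params(n)","p=P[n]")
open('h.py','w').write(s)
s=open('meas.py').read()
s=s.replace("    if op: m=cv2.morphologyEx(m,cv2.MORPH_OPEN,np.ones((op*S,3),np.uint8))\n    cs","    if op: m[(op[0]-y0)*S:(op[1]-y0)*S]=0; k=cv2.findNonZero(m); k=cv2.convexHull(k).reshape(-1,2)\n    cs").replace("    c=(c+.5)","    if op: c=k\n    c=(c+.5)")
open('meas.py','w').write(s)
E
python3 - <<'E'
from meas import *
im=imaging.snapshot("top")
print("full",blob(im,"top",165,215,185,245,.05))
print("pile",blob(im,"top",272,330,192,252,.1,op=(208,236)))
print("pile bottom lugs",)
for b in [(276,289),(316,328)]: print(blob(im,"top",b[0],b[1],192,252,.05))
print("b",blob(im,"top",405,450,200,260,.018))
S=8
s=cv2.resize(im[212:234,223:244],None,fx=S,fy=S,interpolation=cv2.INTER_CUBIC)
m=(s.max(2)<95).astype(np.uint8)*255
cs,_=cv2.findContours(m,0,1);c=max(cs,key=cv2.contourArea);(u,r)=cv2.minEnclosingCircle(c)
uv=np.array(u)/S-.5+[223,212];print("plunger",uv,"mm dia",r/S*2/403*1180,1000*ray("top",uv,.097))
sd=imaging.snapshot("side")
print(sd[300,270:335:5].tolist())
s=sd[240:256,315:338];m=(s.max(2)<75).astype(np.uint8)*255
cs,_=cv2.findContours(m,0,1);c=max(cs,key=cv2.contourArea);x,y,w,h=cv2.boundingRect(c);print(x+315,y+240,w,h)
X=ray("top",uv,.097);print(proj("side",[*X,.097]))
for X in [(.512,.3697,.05),(.512,.3697,.0),(.479,.021,.1)]: print(proj("side",X))
E
```

```text
full (array([512. , 369.4,  66.6, 118.1, -74. ]), array([189.2, 212.9]), array([512. , 369.7]))
pile (array([479.6,  20.7,  67.9, 117.7,  85.9]), array([301. , 221.4]), array([479.5,  21.2]))
pile bottom lugs
(array([481. ,  71.5,  20.2,  65.6,  89.3]), array([285.4, 221.5]), array([480.6,  70.8]))
(array([476.7, -29.6,  13.6,  65.6,  89.1]), array([317.5, 222. ]), array([477.4, -28.8]))
b (array([ 450. , -377.9,   66.7,  117.6,  -81.9]), array([427., 229.]), array([ 449.9, -378.1]))
plunger [233.80085373 223.11653233] mm dia 45.610305227653555 [477.4836899  222.34242053]
[[206, 203, 199], [249, 245, 226], [250, 248, 229], [249, 247, 228], [250, 247, 229], [250, 248, 229], [249, 247, 228], [249, 247, 228], [250, 247, 228], [249, 246, 228], [248, 245, 226], [251, 248, 230], [205, 202, 198]]
319 245 15 9
[325.26290477 245.02557086]
[300.1986224 294.2857775]
[300.51749597 312.23144127]
[335.32189224 208.86521398]
```

```bash
python3 -m pendant '[[1.9,4.5,0,0,0,1,1],[1.9,4.5,0,0,0,1.3,1],[1.9,4.5,0,0,0,0,1],[1.9,4.5,0,0,0,0,1],[1.9,4.5,0,0,0,0,1],[1.9,4.5,0,0,0,0,1],[1.9,4.5,0,0,0,0,1],[1.9,4.5,0,0,0,0,1]]'; python3 -m pendant '[[1.9,4.5,0,0,0,0,1],[1.9,4.5,0,0,0,0,1],[1.9,4.5,0,0,0,0,1],[1.9,4.5,0,0,0,0,1],[1.9,4.5,0,0,0,0,1],[1.9,4.5,0,0,0,0,1],[1.9,4.5,0,0,0,0,1],[1.9,4.5,0,0,0,0,1]]'; python3 -m pendant '[[1.9,4.5,0,0,0,0,1],[1.9,4.5,0,0,0,0,1],[1.9,4.5,0,0,0,0,1],[1.9,4.5,0,0,0,0,1],[0,0,0,0,0,0,1],[0,0,0,0,0,0,1]]'
```

```text
time: 1.2
tool_pos: [0.2823, -0.1727, 0.2168]
ee_rot: [3.14, -0.001, 0.278]
wrist_force: [1.2, 0.2, -0.1]
width: 0.0939
finger_force: 0.0
time: 2.0
tool_pos: [0.4344, 0.1879, 0.2168]
ee_rot: [3.141, -0.001, 0.28]
wrist_force: [-0.1, -0.5, 0.8]
width: 0.0938
finger_force: 0.0
time: 2.6
tool_pos: [0.5099, 0.3662, 0.2148]
ee_rot: [3.14, 0.003, 0.28]
wrist_force: [-1.1, -0.2, -0.8]
width: 0.0941
finger_force: 0.0
```

```bash
python3 -m pendant '[[0.2,0.3,-4.5,0,0,0,1],[0,0,-4.5,0,0,0,1],[0,0,-4,0,0,0,1],[0,0,0,0,0,0,1],[0,0,0,0,0,0,1]]'
python3 - <<'E'
from h import *
s=imaging.snapshot("side");t=imaging.snapshot("top")
a=cv2.resize(s[220:340,230:390],None,fx=3,fy=3);b=cv2.resize(t[180:255,150:250],None,fx=3,fy=3)
o=np.zeros((360,780,3),np.uint8);o[:,:480]=a;o[:225,480:]=b;cv2.imwrite("pics/g.png",o[:,:,::-1]);print(robot.get_obs()["tool_pos"])
E
```

```text
time: 3.1
tool_pos: [0.5121, 0.3675, 0.0877]
ee_rot: [3.141, -0.0, 0.278]
wrist_force: [0.5, 0.5, 1.3]
width: 0.0938
finger_force: 0.0
[0.51397431 0.36901742 0.09081715]
```

View pics/g.png

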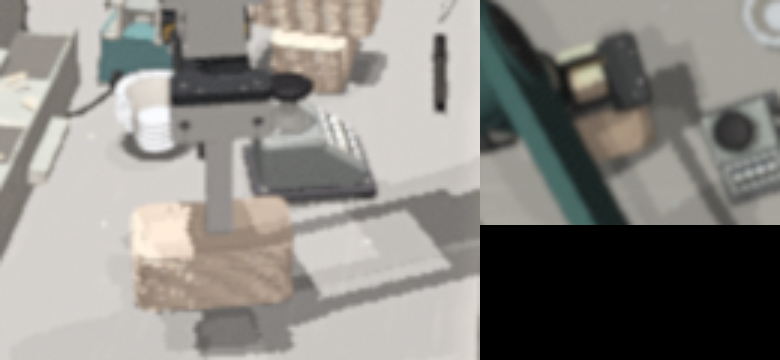

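The side crop shows the open fingers centred over the batch (finger at x≈218, batch top 133–291 in the crop). Descend and grip.

```bash
python3 -m pendant '[[0,0.05,-3,0,0,0,1],[0,0,-2,0,0,0,1],[0,0,-1.4,0,0,0,1],[0,0,0,0,0,0,1],[0,0,0,0,0,0,1]]' && python3 -m pendant '[[0,0,0,0,0,0,0.65],[0,0,0,0,0,0,0.65],[0,0,0,0,0,0,0.65],[0,0,0,0,0,0,0.5],[0,0,0,0,0,0,0.5],[0,0,0,0,0,0,0.5],[0,0,0,0,0,0,0.5],[0,0,0,0,0,0,0.5]]'
```

```text
time: 3.7
tool_pos: [0.5131, 0.3696, 0.0244]
ee_rot: [-3.141, -0.003, 0.279]
wrist_force: [-0.5, -0.2, -0.2]
width: 0.0944
finger_force: 0.0
time: 4.5
tool_pos: [0.5124, 0.3695, 0.0232]
ee_rot: [-3.141, -0.001, 0.279]
wrist_force: [-1.2, -0.1, 4.7]
width: 0.0682
finger_force: 30.0
```

```bash
python3 -m pendant '[[0,0,1,0,0,0,0.5],[0,0,3,0,0,0,0.5],[0,0,4,0,0,0,0.5],[0,0,4,0,0,0,0.5],[0,0,4,0,0,0,0.5],[0,0,2,0,0,0,0.5],[0,0,0,0,0,0,0.5]]' && python3 -m pendant '[[-0.3,-1.5,0,0,0,3,0.5],[-0.3,-3,0,0,0,6,0.5],[-0.3,-3,0,0,0,6,0.5],[-0.3,-3,0,0,0,6,0.5],[-0.3,-3,0,0,0,6,0.5],[-0.3,-3,0,0,0,6,0.5],[-0.3,-3,0,0,0,6,0.5],[-0.3,-3,0,0,0,6,0.5]]' && python3 -m pendant '[[-0.3,-3,0,0,0,6,0.5],[-0.3,-3,0,0,0,6,0.5],[-0.2,-3,0,0,0,6,0.5],[0,-2,0,0,0,5,0.5],[0,-0.35,0,0,0,2,0.5],[0,0,0,0,0,0,0.5],[0,0,0,0,0,0,0.5]]'
python3 - <<'E'
from h import *
cv2.imwrite("pics/top2.png",imaging.snapshot("top")[170:270,230:370,::-1])
for i in range(4):
    s=imaging.snapshot("side");o=robot.get_obs();print(o["tool_pos"],np.degrees(o["ee_rot"]),o["width"],o["wrist_force"])
cv2.imwrite("pics/s2.png",cv2.resize(s[120:260,250:430],None,fx=4,fy=4)[:,:,::-1])
E
```

```text
time: 5.2
tool_pos: [0.5136, 0.3697, 0.207]
ee_rot: [-3.14, -0.007, 0.279]
wrist_force: [0.1, 0.4, -3.1]
width: 0.0681
finger_force: 30.0
time: 6.0
tool_pos: [0.4865, 0.1425, 0.1995]
ee_rot: [-3.138, 0.004, 1.069]
wrist_force: [0.0, -1.1, -1.7]
width: 0.0683
finger_force: 30.0
time: 6.7
tool_pos: [0.4792, 0.0307, 0.2007]
ee_rot: [-3.138, -0.0, 1.5]
wrist_force: [-1.0, 0.1, -2.3]
width: 0.0678
finger_force: 30.0
[0.47961659 0.03105558 0.20145189] [-1.79893031e+02 -1.04761394e-04  8.59947214e+01] 0.06797745445143712 [-0.02649178  0.61454458 -2.04554215]
[0.47977427 0.03109596 0.20177816] [-1.79929293e+02  3.81177917e-04  8.60093303e+01] 0.06769309845757814 [ 0.24593491 -0.28231482 -1.51712003]
[0.47991116 0.03111628 0.2020322 ] [-1.79959459e+02 -5.32160528e-04  8.60202342e+01] 0.0676156022010485 [-0.26389669 -0.21128844 -2.18024629]
[0.47999152 0.03108591 0.20223284] [-1.79978599e+02 -5.11459719e-04  8.60221325e+01] 0.06817307078781351 [-0.39982077  0.12432241 -0.97907761]
```

View pics/s2.png

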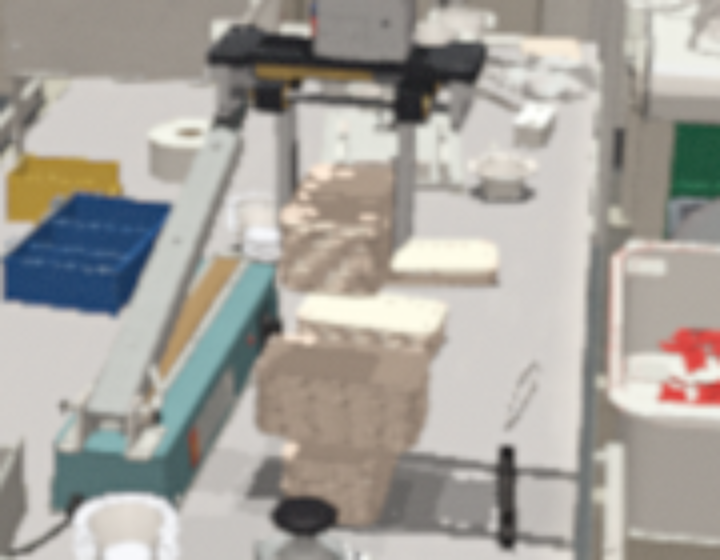

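The side view shows the batch hanging level above the pile, in line with it (crop x≈340 for both). Shift the last 10 mm in y and lower it.

```bash
python3 -m pendant '[[0,-0.5,0,0,0,0,0.5],[0,-0.5,0,0,0,0,0.5],[0,0,-2,0,0,0,0.5],[0,0,-2,0,0,0,0.5],[0,0,-2,0,0,0,0.5],[0,0,-0.8,0,0,0,0.5],[0,0,0,0,0,0,0.5],[0,0,0,0,0,0,0.5]]' && python3 -m pendant '[[0,0,0,0,0,0,0.5],[0,0,0,0,0,0,0.5],[0,0,0,0,0,0,0.5]]'
```

```text
time: 7.75
tool_pos: [0.4806, 0.0204, 0.1354]
ee_rot: [3.14, 0.0, 1.501]
wrist_force: [0.3, -0.6, -0.9]
width: 0.068
finger_force: 30.0
time: 8.05
tool_pos: [0.4805, 0.0206, 0.1353]
ee_rot: [3.14, -0.0, 1.501]
wrist_force: [0.8, -0.0, -2.0]
width: 0.0678
finger_force: 30.0
```

```bash
python3 -m pendant '[[-0.1,0,-0.4,0,0,0,0.5],[0,0,-0.3,0,0,0,0.5],[0,0,-0.1,0,0,0,0.5],[0,0,0,0,0,0,0.5],[0,0,0,0,0,0,0.5],[0,0,0,0,0,0,0.5]]' && python3 -m pendant '[[0,0,-0.1,0,0,0,0.5],[0,0,0,0,0,0,0.5],[0,0,0,0,0,0,0.5]]'&& python3 -m pendant '[[0,0,-0.1,0,0,0,0.5],[0,0,0,0,0,0,0.5],[0,0,0,0,0,0,0.5]]'
```

```text
time: 8.65
tool_pos: [0.4792, 0.0206, 0.1266]
ee_rot: [3.141, -0.0, 1.501]
wrist_force: [-0.5, 0.5, -0.9]
width: 0.0678
finger_force: 30.0
time: 8.95
tool_pos: [0.4791, 0.0206, 0.1255]
ee_rot: [3.142, -0.0, 1.501]
wrist_force: [0.5, 0.2, -1.2]
width: 0.068
finger_force: 30.0
time: 9.25
tool_pos: [0.479, 0.0206, 0.1244]
ee_rot: [-3.141, 0.0, 1.501]
wrist_force: [0.2, 0.3, -1.4]
width: 0.0674
finger_force: 30.0
```

```bash
for i in 1 2 3; do python3 -m pendant '[[0,0,-0.05,0,0,0,0.5],[0,0,0,0,0,0,0.5],[0,0,0,0,0,0,0.5],[0,0,0,0,0,0,0.5]]' | egrep 'tool_pos|wrist'; done
```

```text
tool_pos: [0.4791, 0.0206, 0.124]
wrist_force: [-0.2, -1.2, -2.3]
tool_pos: [0.4791, 0.0206, 0.1235]
wrist_force: [0.0, -0.8, -1.5]
tool_pos: [0.4791, 0.0206, 0.123]
wrist_force: [-0.2, -0.4, -1.3]
```

```bash
for i in 1 2 3; do python3 -m pendant '[[0,0,-0.05,0,0,0,0.5],[0,0,0,0,0,0,0.5],[0,0,0,0,0,0,0.5],[0,0,0,0,0,0,0.5]]' | egrep 'tool_pos|wrist'; done
```

```text
tool_pos: [0.4791, 0.0206, 0.1225]
wrist_force: [0.1, 0.5, -1.5]
tool_pos: [0.4792, 0.0206, 0.1222]
wrist_force: [-0.0, 0.4, 0.2]
tool_pos: [0.4792, 0.0206, 0.1222]
wrist_force: [-2.8, -1.2, 4.4]
```

Contact at z≈0.122. Release and rise.

```bash
python3 -m pendant '[[0,0,0.05,0,0,0,0.5],[0,0,0,0,0,0,0.76],[0,0,0,0,0,0,0.8],[0,0,0,0,0,0,0.85],[0,0,0,0,0,0,1],[0,0,0,0,0,0,1],[0,0,0,0,0,0,1],[0,0,0,0,0,0,1]]' && python3 -m pendant '[[0,0,0.5,0,0,0,1],[0,0,1,0,0,0,1],[0,0,2,0,0,0,1],[0,0,4,0,0,0,1],[0,0,3,0,0,0,1],[0,0,0,0,0,0,1]]'
```

```text
time: 12.45
tool_pos: [0.4791, 0.0206, 0.122]
ee_rot: [3.141, 0.0, 1.501]
wrist_force: [-0.7, 0.6, -0.5]
width: 0.0937
finger_force: 0.0
time: 13.05
tool_pos: [0.4818, 0.0204, 0.2336]
ee_rot: [3.13, 0.0, 1.501]
wrist_force: [0.1, -0.1, -0.1]
width: 0.0942
finger_force: 0.0
```

```bash
python3 -m pendant '[[0,2,0,0,0,0,0.5],[0,4,0,0,0,0,0],[0,4,0,0,0,0,0],[0,4,0,0,0,0,0],[0,4,0,0,0,0,0],[-0.2,2.15,0,0,0,0,0],[0,0,0,0,0,0,0],[0,0,0,0,0,0,0]]' && python3 -m pendant '[[0,0,0,0,0,0,0],[0,0,0,0,0,0,0],[0,0,0,0,0,0,0],[0,0,0,0,0,0,0]]'
python3 - <<'E'
from meas import *
t=imaging.snapshot("top");s=imaging.snapshot("side")
try: print("top batch",blob(t,"top",278,326,185,258,.15))
except Exception as e: print(e)
o=np.zeros((400,780,3),np.uint8);o[:,:390]=cv2.resize(t[175:275,252:350],(390,400));o[:,390:]=cv2.resize(s[160:260,290:388],(390,400))
cv2.imwrite("pics/p.png",o[:,:,::-1])
E
```

```text
time: 13.85
tool_pos: [0.4768, 0.2219, 0.2264]
ee_rot: [-3.141, 0.001, 1.502]
wrist_force: [0.9, -0.1, -0.2]
width: 0.0332
finger_force: 0.0
time: 14.25
tool_pos: [0.4773, 0.2214, 0.2271]
ee_rot: [3.141, -0.0, 1.499]
wrist_force: [-0.1, 0.7, -0.6]
width: 0.002
finger_force: 0.0
top batch (array([479.2,  20.1, 115.2, 121.5,  -3.9]), array([301. , 221.3]), array([478.9,  20.1]))
```

View pics/p.png

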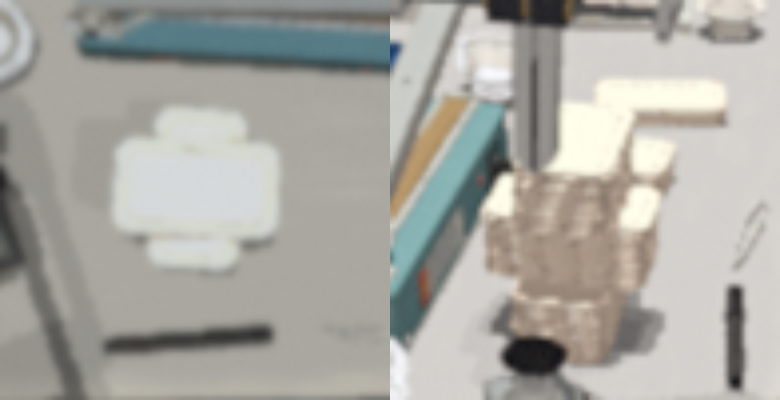

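The batch lies centred and crosswise on the pile (measured centre 479,20 against 479,21). The closed fingers are above the plunger head (crop 534,352).

```bash
python3 -m pendant '[[0,0.05,-4,0,0,0,0],[0,0,-4,0,0,0,0],[0,0,-2.5,0,0,0,0],[0,0,0,0,0,0,0],[0,0,0,0,0,0,0],[0,0,0,0,0,0,0]]'; for i in 1 2 3; do python3 -m pendant '[[0,0,-0.2,0,0,0,0],[0,0,-0.2,0,0,0,0],[0,0,-0.2,0,0,0,0],[0,0,0,0,0,0,0],[0,0,0,0,0,0,0],[0,0,0,0,0,0,0]]' | egrep 'tool_pos|wrist'; done
```

```text
time: 14.95
tool_pos: [0.4785, 0.223, 0.1244]
ee_rot: [3.138, -0.002, 1.501]
wrist_force: [-0.5, 0.4, -0.0]
width: 0.0003
finger_force: 0.0
tool_pos: [0.4771, 0.2226, 0.116]
wrist_force: [0.1, 0.3, 0.2]
tool_pos: [0.4772, 0.2226, 0.1101]
wrist_force: [-0.4, 0.1, 0.0]
tool_pos: [0.4774, 0.2227, 0.1043]
wrist_force: [0.7, -0.1, 3.2]
```

```bash
python3 -m pendant '[[0,0,-0.2,0,0,0,0],[0,0,-0.2,0,0,0,0],[0,0,-0.2,0,0,0,0],[0,0,-0.2,0,0,0,0],[0,0,0,0,0,0,0],[0,0,0,0,0,0,0],[0,0,0,0,0,0,0]]' | egrep 'tool_pos|wrist'; for i in 1 2 3 4; do python3 -m pendant '[[0,0,-0.1,0,0,0,0],[0,0,0,0,0,0,0],[0,0,0,0,0,0,0]]' | egrep 'tool_pos|wrist'; done
```

```text
tool_pos: [0.4774, 0.2227, 0.0962]
wrist_force: [-0.0, 0.6, 5.8]
tool_pos: [0.4774, 0.2227, 0.0953]
wrist_force: [-0.1, -0.1, 5.8]
tool_pos: [0.4774, 0.2227, 0.0944]
wrist_force: [-0.2, 0.2, 5.2]
tool_pos: [0.4774, 0.2227, 0.0939]
wrist_force: [-0.3, -0.2, 6.9]
tool_pos: [0.4775, 0.2227, 0.0938]
wrist_force: [-1.9, -0.1, 11.0]
```

```bash
python3 -m pendant '[[0,0,-0.1,0,0,0,0],[0,0,0,0,0,0,0],[0,0,0,0,0,0,0]]' | egrep 'tool_pos|wrist'; python3 -m pendant '[[0,0,0.5,0,0,0,0],[0,0,0.5,0,0,0,0],[0,0,1,0,0,0,0],[0,0,2,0,0,0,0],[0,0,4,0,0,0,0],[0,0,4,0,0,0,0],[0,0,0,0,0,0,0],[0,0,0,0,0,0,0]]'
python3 - <<'E'
from meas import *
t=imaging.snapshot("top");s=imaging.snapshot("side")
o=np.zeros((400,780,3),np.uint8);o[:,:390]=cv2.resize(t[165:265,170:460],(390,134)) if 0 else 0
o[:269,:]=cv2.resize(t[165:265,170:460],(780,269));o[269:,:260]=cv2.resize(s[195:295,285:483],(260,131))
o=np.vstack([o[:269],cv2.resize(s[190:290,270:490],(780,330))[:330]])
cv2.imwrite("pics/f.png",o[:,:,::-1])
m=(s[238:258,310:340].max(2)<75).astype(np.uint8);print(np.array(cv2.boundingRect(m))+[310,238,0,0])
E
```

```text
tool_pos: [0.4775, 0.2227, 0.0938]
wrist_force: [-4.2, -1.9, 14.9]
time: 19.75
tool_pos: [0.4771, 0.2226, 0.2113]
ee_rot: [3.141, -0.0, 1.501]
wrist_force: [-0.8, -0.7, -1.3]
width: 0.0009
finger_force: 0.0
[319 244  15  10]
```

View pics/f.png

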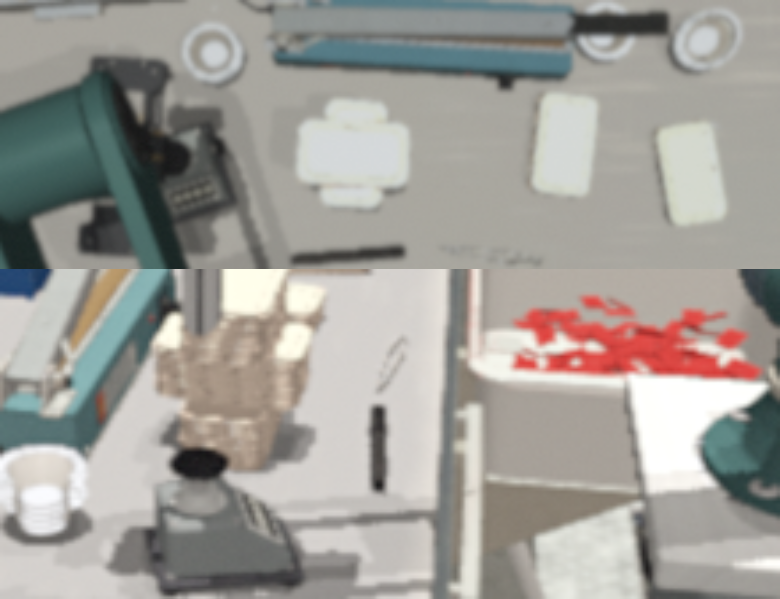

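The pile is three layers, alternating and intact. The plunger head is back up at side-view row 244–245, where it was before the press, and nothing else has moved.

```bash
python3 -c "
from bench import robot
print(robot.close_job())"
```

```text
the job is handed in; nothing more can be done
None
```

The full batch now sits centred and crosswise on the pile, the counter plunger was pressed to its stop and sprang back up, and the job is handed in at about 20 s of the 61 s allowed.

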